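Push a label plate out over the end of the ledge

TASK

With a fingertip, tip the red flap at the end of the ledge outward so that it drops and hangs down. Then push the yellow label plate along its lane toward that end until its front overhangs the ledge by about 4 cm - the black band just out past the end - so that the packer can take it by its edge, and leave it lying there flat. Only push, never lift the plate, keep it back from the flap until the flap is down, and leave the green plate and the other things alone.

Things in the scene. Friction and masses are not known exactly. Their poses are not given: they have to be found in the camera images.
- label_ledge: fixed aluminium bench riser (the ledge), top 200 mm wide (x), 360 long (y), 80 above the bench, 6 thick. Origin under its centre, on the bench. Three guide rails along y, 4 wide and 6 high, at x = -94, 0 and +94 mm, make two lanes 90 mm wide centred at x = -47 and +47 mm. The -y end (y = -180 mm) has the red flap; the +y end is open
- ledge_end (a point): middle of the edge of the ledge's top at its flap end (x = 0, y = -180 mm, z = 80 mm of the ledge); its axes are those of the ledge
- end_flap (a joint): hinge of the red flap across the flap end of the ledge, rad. Near 0 it stands up, leaning about 0.2 rad in over the ledge, and bars both lanes; it is light and nearly frictionless: pushed outward (ledge -y) past about 0.25 it falls over by itself to about 3.1, where it hangs below the top
- flap_top (a point): middle of the flap's free edge. The flap is 176 mm wide, 3 mm thick (its edge bead 6 mm), with the hinge line 6 mm beyond the ledge end and 6 mm below the top; free edge 39 mm from the hinge line, so about 32 mm above the ledge top while standing
- yellow_plate: yellow sheet-metal plate, 82 mm wide (x), 140 long (y), 3 thick, 0.2 kg, flat in either lane. Black band on the front 40 mm, white field. The rear edge is folded up: a lip across the whole width, 3 mm thick, 18 mm high from the underside. Origin: centre of the underside; -y points to the flap end (front), +y to the lip. Slides when pushed at the lip
- yellow_plate_front (a point): middle of the yellow plate's front edge, half way up its 3 mm thickness
- yellow_plate_lip (a point): middle of the outer (rear) face of the yellow plate's lip, 10 mm above its underside: the place to push
- green_plate: green sheet-metal plate, 82 mm wide (x), 140 long (y), 3 thick, 0.2 kg, flat in either lane. Black band on the front 40 mm, white field. The rear edge is folded up: a lip across the whole width, 3 mm thick, 18 mm high from the underside. Origin: centre of the underside; -y points to the flap end (front), +y to the lip. Slides when pushed at the lip. It must stay where it is
- timer: cream digital timer lying face up, 58 x 66 x 19 mm; a bystander, origin at the centre of its underside
- tally_counter: round metal hand tally counter, 54 x 55 x 19 mm; a bystander, origin at the centre of its underside
- cap_3: white bottle cap, 80 mm across, 23 mm high; a bystander, origin at the centre of its underside
- marker_1: white marker pen with a black cap, lying, 132 mm long; a bystander, origin at the centre of its underside

How it is judged:
On the way, in this order (a step that is already met when the one before it is completed fails the run):
1. the red flap hangs down while the yellow plate is still wholly on the ledge, its front at least 15 mm short of the end (value of joint end_flap above 2.4 rad and y of yellow_plate_front in the frame of label_ledge above -0.165 m), for 0.2 s.
2. the yellow plate overhangs the end of the ledge by 25 to 55 mm (y of yellow_plate_front in the frame of label_ledge between -0.235 and -0.205 m), for 0.2 s.
At the end, for the whole second after the job is handed in: The flap hangs down (joint over 2.4 rad); the yellow plate lies flat and still on the ledge, its front edge 25 to 55 mm past the ledge's end; the green plate is within 15 mm of where it was; the robot is clear (all of step 2 and value of joint end_flap above 2.4 rad and z of yellow_plate in the frame of label_ledge between 0.075 and 0.086 m and angle between yellow_plate's own z axis and vertical below 0.08 rad and linear speed of yellow_plate below 0.01 m/s and distance of green_plate from where it was at the start of the episode below 0.015 m); the robot touches nothing.
It fails at once if the yellow plate is lifted more than 10 mm off the ledge or tipped (z of yellow_plate in the frame of label_ledge above 0.09 m or angle between yellow_plate's own z axis and vertical above 0.2 rad).
It fails at once if the yellow plate falls off the ledge (z of yellow_plate in the frame of label_ledge below 0.06 m).
It fails at once if the green plate is moved more than 15 mm (distance of green_plate from where it was at the start of the episode above 0.015 m).
It fails at once if the timer, tally counter, white cap or marker is moved more than 30 mm (distance of any of timer, tally_counter, cap_3, marker_1 from where it was at the start of the episode above 0.03 m).
It also fails if it takes over 48 s, if anything falls off the work surface, if the arm or the gripper's body presses on something with over 40 N, if the wrist force passes 120 N, or if a joint passes its speed limit or range.

ROBOT

A 7-joint arm with a two-finger parallel gripper is mounted at the origin on a cart in front of the work surface, level with it; the furniture and walls round the work are solid. World frame = base frame: x ahead of the robot, y to its left, z up, the work surface at z = 0. Lengths are in m, angles in rad, forces in N, time in s.
With the tool pointing down it reaches from about 0.425 to 0.875 m from the base axis. Payload 4.7 kg.
Tool frame: the origin (TCP) lies midway between the tips of the shut fingers; the grasp point (between the pads) lies 19 mm behind it; z points along the fingers, x is the direction in which the jaws open and shut, and the axes are right-handed (so a half turn about z gives the same grasp; the last joint's range is limited). The gripper opens to 85 mm and grips with 20 to 120 N. Pads are 22 mm wide; open, the fingers measure 114 mm over their backs; the gripper's body (76 mm by 85 mm) begins 54 mm behind the grasp point. The pads swing forward as they close: fully open they stand 13 mm farther back than shut.
Start: joints at [1.167, 0.321, -0.07, 1.45, 0.023, 1.371, -0.057], TCP at [0.264, -0.594, 0.192] pointing down, gripper open.
Joint ranges: [-2.86, 2.86], [-0.3, 2.09], [-1.38, 1.24], [0.06, 2.45], [-1.56, 4.7], [0.09, 2.05], [-2.69, 2.69]. Speed limits (rad/s): [2.57, 2.57, 3.14, 3.14, 3.14, 3.14, 3.14].

INTERFACE

Orientations are given as a 3x3 rotation matrix whose columns are the frame's x, y, z axes.
In Python, from plant import robot gives the robot as it stands. The module is installed in compiled form; this text tells all that it offers.
- The arm moves only by the tool servo_tool, never from a script. Its argument "deltas" is a list of rows, each a list of 5 numbers: the finger opening in m, from 0 to 0.0854, then the shift along the tool's x, y, z in m, then the turn about the tool's z in degrees. In form: [[claw, dx, dy, dz, twist], ...]. A call has 1 to 5 rows; each row shifts and turns the commanded pose from where the row before left it, along the tool's axes as they then stand; what a row does not reach is not made up. A row lasts 1/10 s, in which the tool goes at most 50 mm and 8.59 degrees, less where a joint would pass 70% of its speed; a pose out of reach is approached as far as the arm can. A call with a gripper value outside its range is refused whole. The fingers move at their own pace and stop on an object; "squeeze" is the grip in N (left out, the last holds). Time passes only in rows, so rows that do not move let the fingers close. It gives the time, the measured TCP pose, the force and the opening at its end, in the units of the state.
- robot.state(): the state, without advancing time (a new reading comes with each control period).
- robot.get_image(name): name is "side" or "top"; returns a dict with "pixels" (400x640x3 uint8, blue, green, red), "K" (3x3 intrinsics, pixels), "T" (4x4, takes a point from camera to world coordinates). Camera axes: x right, y down, z forward; pixel columns grow to the right and rows downward; lengths in m; the calibration is good to about 2 mm. A picture is of the moment at which its call begins. There is no depth.
- robot.job_done(): hands the job in, once; it reports no verdict.
Trained networks look in a picture, given as the dict that the camera call returned (one of the last four; its "shot" number tells which), for a name from the list of things; names that differ only in an ending like _2 or _b are one class to them, and where a whole thing is asked for, a point or a joint stands for the part that bears it (a point fixed in the world has none). Each returns a list of dicts, best first, with "confidence" (0 to 1); they miss things now and then, are a little off and sometimes report something else, mostly with a low value. They report only what shows in the picture. A call takes as long as a camera call.
- robot.silhouettes(picture, thing): "mask" (400x640 bool, what is visible of it).
- robot.spot_point(picture, thing): "position" ([x, y, z] in m, in world coordinates, good to about 4 mm: a listed point, or the origin of a listed thing).
The state is a dict: "t": time; "joint_positions": joint angles; "qd": joint speeds; "effort": joint torques, N m; "ee_pos": TCP position; "orientation": TCP orientation; "contact_force": force on the tool from outside, world axes, zero at the start; "moment": the same for the moment, N m; "grip_width": finger opening in m.
Only numpy, scipy, OpenCV 4.12 (cv2) and the standard library are available. Lean on these libraries where they do the work, as an engineer would, in place of code of your own. Each camera call takes 0.05 s, during which the arm holds its last target.

## Working session

There is one attempt and no reset: what is moved stays moved. The work goes in short steps, Python scripts to look and compute and a tool call to move; the robot and the scene stay as the last step left them, time stands still between calls to the robot, and variables do not carry over. Pictures are saved under pics/ and viewed, and the job is handed in when it is done.

Besides the shell and the picture viewer there is one more tool, called after ">>>" as name(argument=value, ...), one argument or row to a line, values as JSON. servo_tool: Moves the arm, as the interface text tells. Its arguments: {"type":"object","properties":{"deltas":{"type":"array","items":{"type":"array","items":{"type":"number"}}},"squeeze":{"type":"number"}},"required":["deltas"]}

```bash
mkdir -p pics; cat > h.py <<'E'
import numpy as np,cv2
from plant import robot
np.set_printoptions(precision=4,suppress=True)
def proj(im,p):
    T=np.linalg.inv(im["T"]);c=T[:3,:3]@np.array(p)+T[:3,3];u=im["K"]@c;return u[:2]/u[2]
def back(im,uv,z):
    d=im["T"][:3,:3]@np.linalg.inv(im["K"])@np.array([uv[0],uv[1],1.]);o=im["T"][:3,3];return o+d*(z-o[2])/d[2]
E
python3 - <<'E'
from h import *
s=robot.state();print(s)
for n in("top","side"):
    im=robot.get_image(n);cv2.imwrite(f"pics/a_{n}.png",im["pixels"]);print(n,im["T"][:3])
    for t in["label_ledge","ledge_end","flap_top","yellow_plate","yellow_plate_front","yellow_plate_lip","green_plate","timer","tally_counter","cap_3","marker_1"]:
        r=robot.spot_point(im,t);print(t,[(x["position"],round(x["confidence"],2)) for x in r[:2]])
E
```

```text
{'t': 0.0, 'joint_positions': array([ 1.1671,  0.3218, -0.0701,  1.4517,  0.0226,  1.3708, -0.0569]), 'qd': array([ 0.0018,  0.0008,  0.001 , -0.    , -0.001 , -0.0002,  0.001 ]), 'effort': array([ -0.0001, -49.3581,  -0.3825, -31.4339,   0.0128,   0.0114,
        -0.    ]), 'ee_pos': array([ 0.2634, -0.5936,  0.1913]), 'orientation': array([[ 0.4058, -0.914 , -0.0009],
       [-0.914 , -0.4058,  0.0017],
       [-0.0019,  0.0001, -1.    ]]), 'contact_force': array([0.1959, 0.2704, 0.6053]), 'moment': array([-0.0526,  0.0237, -0.0047]), 'grip_width': 0.08514461538735561}
top [[ 0.0063 -0.9864  0.1642  0.2819]
 [-0.9997 -0.0026  0.0227 -0.0766]
 [-0.022  -0.1643 -0.9862  1.0946]]
label_ledge []
ledge_end []
flap_top [([0.5658, -0.0587, 0.0805], 0.75), ([0.533, -0.0107, 0.0001], 0.68)]
yellow_plate [([0.4759, -0.033, 0.0816], 0.59)]
yellow_plate_front []
yellow_plate_lip [([0.4924, 0.0357, 0.0886], 0.73)]
green_plate [([0.5657, -0.059, 0.0846], 0.91), ([0.4534, -0.1009, 0.0803], 0.21)]
timer [([0.4506, -0.394, -0.001], 0.55)]
tally_counter [([0.5379, -0.4522, 0.0022], 0.6), ([0.493, 0.0368, 0.0862], 0.36)]
cap_3 [([0.2861, 0.2866, -0.0027], 0.76)]
marker_1 [([0.3246, -0.3046, -0.0027], 0.48)]
side [[-0.99   -0.0897  0.1087  0.3211]
 [-0.1405  0.571  -0.8088  0.9078]
 [ 0.0105 -0.816  -0.5779  0.8127]]
label_ledge [([0.5298, -0.01, -0.0021], 0.79)]
ledge_end [([0.4785, -0.1854, 0.077], 0.89)]
flap_top [([0.4801, -0.181, 0.1172], 0.9), ([0.3271, -0.3061, 0.0008], 0.52)]
yellow_plate [([0.4747, -0.0357, 0.0806], 0.77)]
yellow_plate_front [([0.4544, -0.097, 0.0759], 0.55)]
yellow_plate_lip [([0.4982, 0.0345, 0.0904], 0.97)]
green_plate [([0.5638, -0.0602, 0.0768], 0.58)]
timer [([0.4543, -0.3847, -0.0025], 0.66)]
tally_counter [([0.5418, -0.4451, -0.0041], 0.56)]
cap_3 [([0.2932, 0.2844, 0.001], 0.68)]
marker_1 [([0.3271, -0.305, -0.003], 0.67)]
```

View pics/a_top.png

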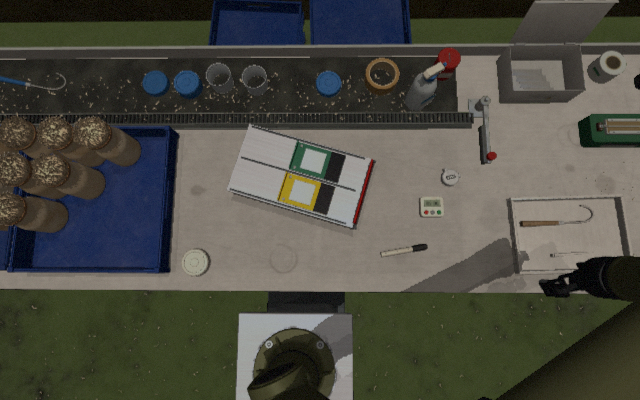

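View pics/a_side.png

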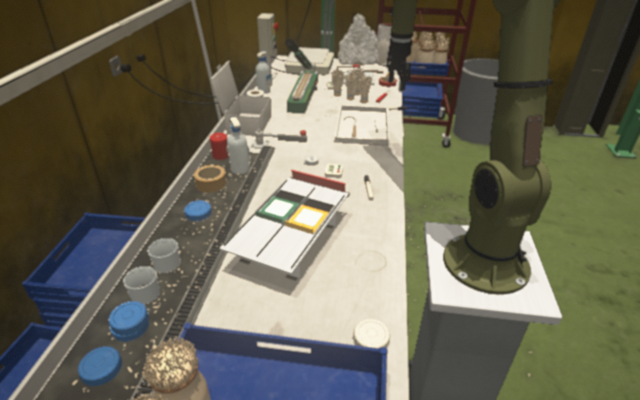

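The top view shows the ledge turned about -16° from world y. The flap is at the right (about px 362,190), the yellow plate is in the near lane (about 303,192) and the green plate in the far lane. Next I'll fit the ledge pose more precisely.

```bash
cat > fit.py <<'E'
from h import *
from scipy.optimize import least_squares
def ledgecorners(im):
    m=robot.silhouettes(im,"label_ledge")
    return m
E
python3 - <<'E'
from h import *
im=robot.get_image("top");p=im["pixels"]
for t in["label_ledge","yellow_plate","green_plate","end_flap"]:
    r=robot.silhouettes(im,t);
    if not r: print(t,"none");continue
    m=r[0]["mask"].astype(np.uint8);c=max(cv2.findContours(m,0,2)[0],key=cv2.contourArea)
    b=cv2.boxPoints(cv2.minAreaRect(c));print(t,r[0]["confidence"],m.sum(),b.tolist());
    z=.083 if 'plate' in t else .08
    for q in b: print(back(im,q,z))
# predicted corner overlay
yaw=np.deg2rad(-16.4);R=np.array([[np.cos(yaw),-np.sin(yaw)],[np.sin(yaw),np.cos(yaw)]]);o=np.array([.53,-.01])
x0,y0,x1,y1=215,110,395,245;k=4
v=cv2.resize(p[y0:y1,x0:x1],None,fx=k,fy=k,interpolation=cv2.INTER_CUBIC)
cv2.imwrite("pics/b0.png",v)
def W(a,b,z): return [*(o+R@[a,b]),z]
for a,b,z in[(-.1,-.18,.08),(.1,-.18,.08),(.1,.18,.08),(-.1,.18,.08),(0,-.18,.08),(0,.18,.086)]:
    u=(proj(im,W(a,b,z))-[x0,y0])*k; cv2.circle(v,tuple(int(i) for i in u),4,(255,0,255),1)
cv2.imwrite("pics/b.png",v)
E
```

```text
label_ledge 0.78 6457 [[225.87156677246094, 190.76148986816406], [246.81651306152344, 120.9449691772461], [376.44952392578125, 159.8348846435547], [355.50457763671875, 229.65139770507812]]
[0.4821 0.1869 0.08  ]
[0.6832 0.1364 0.08  ]
[ 0.5697 -0.2263  0.08  ]
[ 0.3768 -0.1664  0.08  ]
yellow_plate 0.87 1543 [[276.18414306640625, 200.1286163330078], [284.7288818359375, 171.29002380371094], [335.11981201171875, 186.2206573486328], [326.5750732421875, 215.0592498779297]]
[0.4559 0.0477 0.083 ]
[0.5363 0.026  0.083 ]
[ 0.4947 -0.1122  0.083 ]
[ 0.4155 -0.089   0.083 ]
green_plate 0.79 1538 [[287.0810852050781, 168.48648071289062], [296.0324401855469, 139.39459228515625], [345.9945983886719, 154.767578125], [337.0432434082031, 183.85946655273438]]
[0.5443 0.0196 0.083 ]
[ 0.6277 -0.0039  0.083 ]
[ 0.5833 -0.1425  0.083 ]
[ 0.5012 -0.1175  0.083 ]
end_flap 0.85 276 [[352.2264099121094, 223.20753479003906], [369.6226501464844, 162.3207550048828], [374.3773498535156, 163.6792449951172], [356.9811096191406, 224.56602478027344]]
[ 0.3941 -0.1579  0.08  ]
[ 0.5626 -0.2074  0.08  ]
[ 0.5588 -0.2204  0.08  ]
[ 0.3904 -0.1705  0.08  ]
```

View pics/b.png

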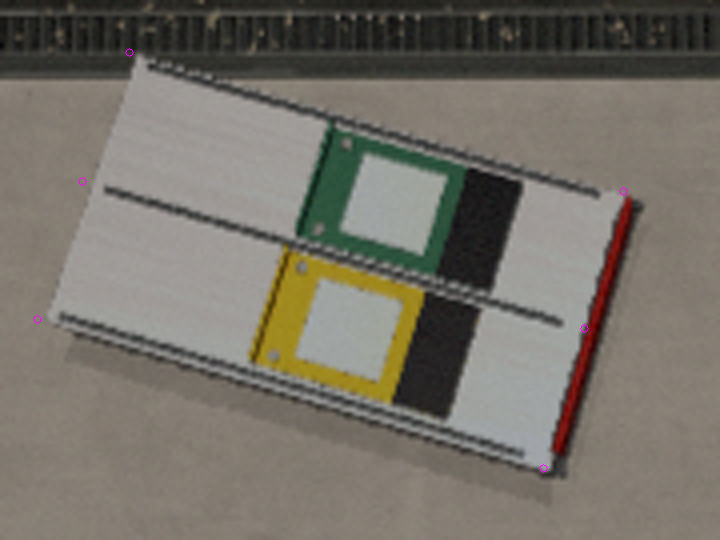

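```bash
python3 - <<'E'
from h import *
from scipy.optimize import least_squares
im=robot.get_image("top")
x0,y0,k=215,110,4
px=np.array([[137,58],[49,319],[552,472]])/k+[x0-.4,y0-.4]
L=[(.1,.18),(-.1,.18),(-.1,-.18)]
def W(q,a,b,z):c,s=np.cos(q[2]),np.sin(q[2]);return [q[0]+c*a-s*b,q[1]+s*a+c*b,z]
f=lambda q:np.concatenate([proj(im,W(q,a,b,.08))-p for (a,b),p in zip(L,px)])
s=least_squares(f,[.53,-.01,-.28]);q=s.x;print(q,np.rad2deg(q[2]),s.fun)
c,sn=np.cos(q[2]),np.sin(q[2]);
def inv(P):d=np.array(P[:2])-q[:2];return np.array([c*d[0]+sn*d[1],-sn*d[0]+c*d[1]])
# plate pixels in crop: front corners & rear lip top
for n,u,z in[("yf",(447,417),.083),("yf2",(479,310),.083),("yr",(252,362),.09),("yr2",(286,247),.09),("gf",(492,291),.083),("gf2",(523,183),.083)]:
    print(n,inv(back(im,np.array(u)/k+[x0-.4,y0-.4],z)))
for n,l,z in[("flapapproach",(0,-.135),.1),("flapend",(0,-.215),.1),("lip",(-.047,.035),.09),("lipend",(-.047,-.08),.09)]:print(n,W(q,*l,z))
side=robot.get_image("side")
for t in["ledge_end","flap_top","yellow_plate_lip","yellow_plate_front","yellow_plate"]:
    for r in robot.spot_point(side,t)[:1]:print(t,inv(r["position"]))
p=side["pixels"].copy()
for a,b,z in[(-.1,-.18,.08),(.1,-.18,.08),(.1,.18,.08),(-.1,.18,.08),(0,-.18,.08)]:
    u=proj(side,W(q,a,b,z));cv2.circle(p,tuple(int(i*16) for i in u),24,(255,0,255),1,shift=4)
cv2.imwrite("pics/c.png",cv2.resize(p[160:290,210:370],None,fx=4,fy=4))
np.save("q.npy",q)
E
```

```text
[ 0.5291 -0.015  -0.2869] -16.437673965440716 [ 0.3523 -0.7197 -0.581   0.6749  0.2282 -0.0123]
yf [-0.0851 -0.1017]
yf2 [-0.0085 -0.1017]
yr [-0.0878  0.0346]
yr2 [-0.0053  0.0365]
gf [ 0.0067 -0.1065]
gf2 [ 0.0859 -0.1057]
flapapproach [np.float64(0.4909235937151773), np.float64(-0.14448046620797786), 0.1]
flapend [np.float64(0.4682858194730917), np.float64(-0.22121071563650743), 0.1]
lip [np.float64(0.4939498424403481), np.float64(0.03187100619487284), 0.09]
lipend [np.float64(0.46140804196735), np.float64(-0.07842872735863846), 0.09]
ledge_end [-0.0022 -0.18  ]
flap_top [ 0.0027 -0.1752]
yellow_plate_lip [-0.0454  0.039 ]
yellow_plate_front [-0.0447 -0.1013]
yellow_plate [-0.049  -0.0346]
```

View pics/c.png

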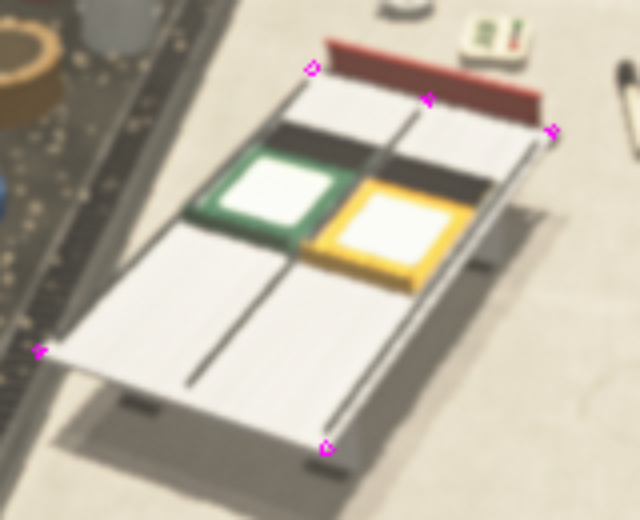

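The fit matches the ledge corners in both views: yaw -16.4°, yellow front at ledge y≈-0.102, lip at ≈+0.038. I'll start the approach, closing the fingers on the way.

>>> servo_tool(
  deltas=[
    [0, -0.025, -0.031, 0, 0],
    [0, -0.029, -0.0355, 0, 0],
    [0, -0.029, -0.0355, 0, 0],
    [0, -0.029, -0.0355, 0, 0],
    [0, -0.029, -0.0355, 0, 0],
  ],
)

```text
t: 2.3
ee_pos: [0.3653, -0.3934, 0.1926]
orientation: [[0.406, -0.914, 0.0], [-0.914, -0.406, -0.001], [0.001, -0.0, -1.0]]
contact_force: [-0.3, -0.9, 1.1]
grip_width: 0.012
```

>>> servo_tool(
  deltas=[
    [0, -0.029, -0.0355, 0, 0],
    [0, -0.029, -0.0355, 0, 0],
    [0, -0.029, -0.0355, 0, 0],
    [0, -0.029, -0.0355, 0, 0],
    [0, -0.029, -0.0355, 0, 0],
  ],
)

```text
t: 2.8
ee_pos: [0.4687, -0.1888, 0.1928]
orientation: [[0.406, -0.914, 0.001], [-0.914, -0.406, -0.001], [0.001, -0.0, -1.0]]
contact_force: [0.6, -0.7, 0.6]
grip_width: -0.0003
```

>>> servo_tool(
  deltas=[
    [0, 0, 0, 0, -8.5],
    [0, 0, 0, 0, -8.5],
    [0, 0, 0, 0, -8.5],
    [0, 0, 0, 0, -8.5],
    [0, 0, 0, 0, -8.5],
  ],
)

```text
t: 3.3
ee_pos: [0.4681, -0.1905, 0.1926]
orientation: [[0.919, -0.394, 0.0], [-0.394, -0.919, -0.0], [0.0, 0.0, -1.0]]
contact_force: [0.4, 0.9, 0.3]
grip_width: 0.0
```

>>> servo_tool(
  deltas=[
    [0, 0, 0, 0, -7.0],
    [0, 0, 0, 0, 0],
  ],
)

```text
t: 3.5
ee_pos: [0.4681, -0.1905, 0.1926]
orientation: [[0.959, -0.285, 0.0], [-0.285, -0.959, -0.0], [0.0, 0.0, -1.0]]
contact_force: [-0.1, -0.7, 0.4]
grip_width: -0.0001
```

>>> servo_tool(
  deltas=[
    [0, 0.009, -0.025, 0, 0],
    [0, 0, -0.021, 0, 0],
    [0, 0, 0, 0.03, 0],
    [0, 0, 0, 0.03, 0],
    [0, 0, 0, 0.015, 0],
  ],
)

```text
t: 4.0
ee_pos: [0.4883, -0.1484, 0.1151]
orientation: [[0.958, -0.288, -0.003], [-0.288, -0.958, 0.001], [-0.003, -0.0, -1.0]]
contact_force: [-0.8, 1.0, -0.1]
grip_width: -0.0003
```

```bash
python3 - <<'E'
from h import *
im=robot.get_image("side");cv2.imwrite("pics/d.png",cv2.resize(im["pixels"][130:290,210:410],None,fx=3.7,fy=3.7))
print(robot.state()["ee_pos"])
E
```

```text
[ 0.4871 -0.1481  0.1133]
```

View pics/d.png

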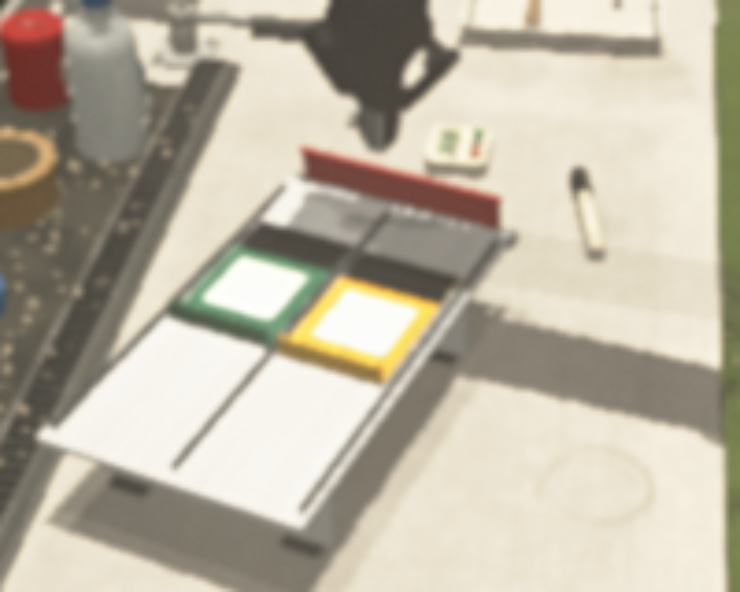

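```bash
python3 - <<'E'
from h import *
for n in("side","top"):
    im=robot.get_image(n);s=robot.state();print(s["t"],s["ee_pos"],s["joint_positions"],proj(im,s["ee_pos"]))
    p=im["pixels"].copy();u=proj(im,s["ee_pos"]);cv2.circle(p,tuple(int(i) for i in u),3,(255,0,255),1);cv2.imwrite(f"pics/e_{n}.png",p)
    print(proj(im,[.4783,-.1876,.08]),proj(im,[.4783,-.1876,.112]))
E
```

```text
4.1 [ 0.4878 -0.1484  0.1151] [ 0.6924  0.1084 -0.4734  1.8755  0.0528  1.1748 -0.0907] [311.8033 181.3933]
[316.9396 184.3879] [317.0081 175.4116]
4.15 [ 0.4891 -0.1488  0.1168] [ 0.6925  0.1072 -0.4734  1.8731  0.0525  1.1754 -0.0901] [349.4849 185.6792]
[362.8648 192.3911] [364.1621 190.0846]
```

View pics/e_side.png

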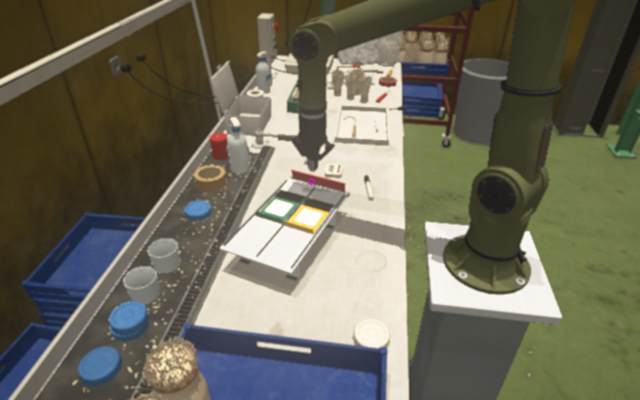

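View pics/e_top.png

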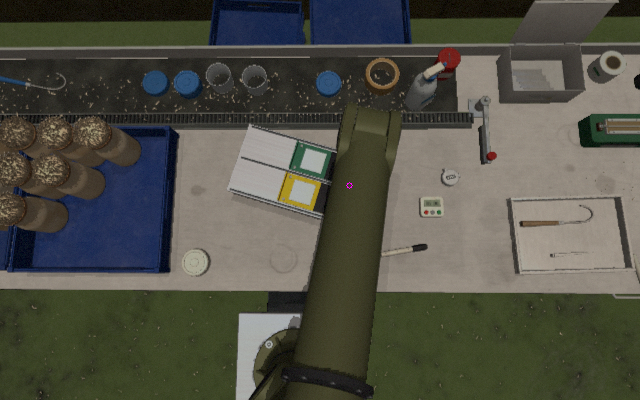

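```bash
python3 - <<'E'
from h import *
im=robot.get_image("side");u=proj(im,robot.state()["ee_pos"]);print(u)
cv2.imwrite("pics/f.png",cv2.resize(im["pixels"][120:210,260:370],None,fx=6,fy=6,interpolation=cv2.INTER_NEAREST))
print(proj(im,[.2634,-.5936,.1913]))
a=cv2.imread("pics/a_side.png")[20:120,340:460];b=cv2.imread("pics/a_top.png")[240:320,520:640]
im=robot.get_image("top");print(proj(im,[.2634,-.5936,.1913]))
cv2.imwrite("pics/g.png",np.vstack([cv2.resize(a,None,fx=3,fy=3),cv2.resize(b,None,fx=3,fy=3)]))
E
```

```text
[311.0649 180.3849]
[393.4676 101.3678]
[545.591  274.9335]
```

View pics/f.png

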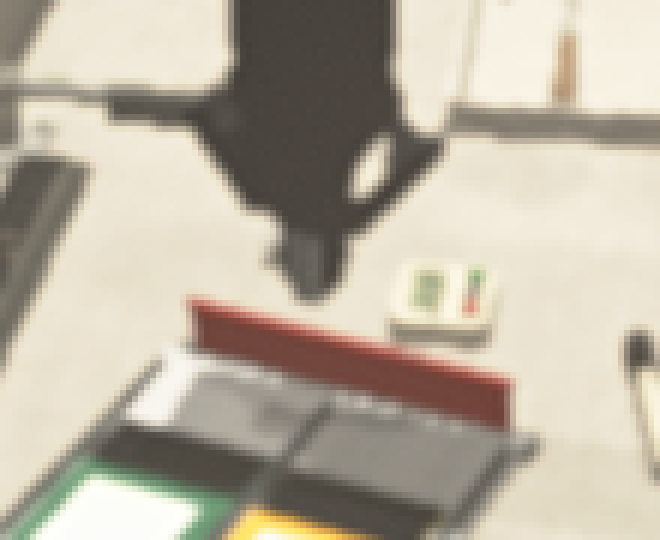

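View pics/g.png

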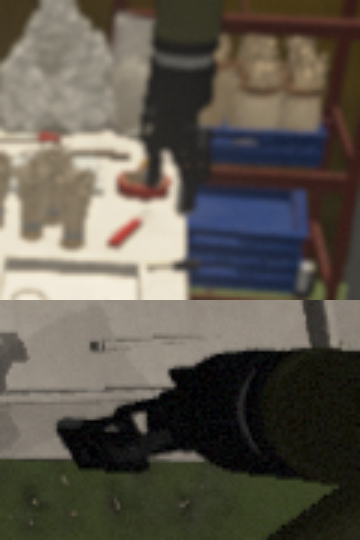

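The side view puts the fingertip at (312,169), but the reported TCP projects to (312,181). That is about 12 px, or roughly 4 cm, so the reported height is probably low. I'll lower in small steps and check for contact and occlusion by the flap.

>>> servo_tool(
  deltas=[
    [0, 0, 0, 0.008, 0],
    [0, 0, 0, 0.008, 0],
    [0, 0, 0, 0, 0],
  ],
)

```text
t: 4.55
ee_pos: [0.4889, -0.1488, 0.1003]
orientation: [[0.958, -0.285, -0.002], [-0.285, -0.958, 0.0], [-0.002, 0.0, -1.0]]
contact_force: [-0.5, 0.2, -0.5]
grip_width: -0.0002
```

```bash
cat > v.py <<'E'
from h import *
import sys
im=robot.get_image("side");s=robot.state();print(s["t"],s["ee_pos"],s["contact_force"],proj(im,s["ee_pos"]))
cv2.imwrite(sys.argv[1],cv2.resize(im["pixels"][140:250,250:370],None,fx=5,fy=5,interpolation=cv2.INTER_CUBIC))
E
python3 v.py pics/h.png; python3 - <<'E'
from h import *
for n in("side","top"):
    im=robot.get_image(n);print(n,proj(im,[0,0,0]),proj(im,[0,0,.1]))
E
```

```text
4.6 [ 0.4892 -0.1488  0.1008] [-0.0703  0.2635  0.1551] [311.3429 185.3672]
side [484.4473 263.5291] [493.4105 234.6263]
top [293.4853 369.8962] [290.5024 380.9037]
```

View pics/h.png

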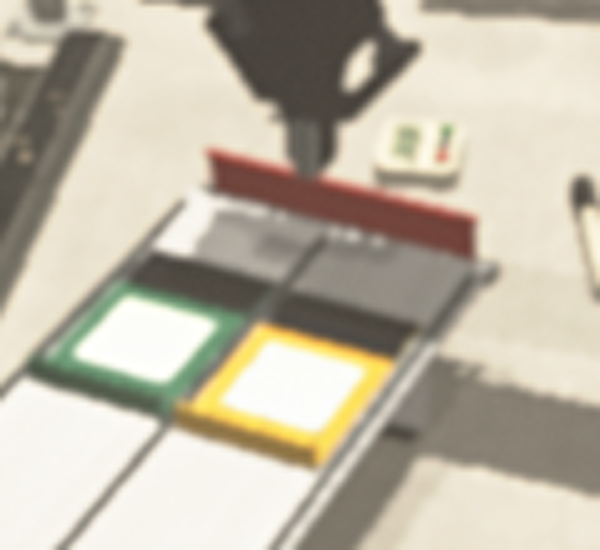

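>>> servo_tool(
  deltas=[
    [0, 0, 0, 0.006, 0],
    [0, 0, 0, 0.004, 0],
    [0, 0, 0, 0, 0],
  ],
)

```text
t: 5.0
ee_pos: [0.4891, -0.1489, 0.0906]
orientation: [[0.959, -0.285, -0.001], [-0.285, -0.959, 0.0], [-0.001, -0.0, -1.0]]
contact_force: [-0.2, 0.0, 0.1]
grip_width: -0.0004
```

```bash
python3 v.py pics/i.png
```

```text
5.05 [ 0.4894 -0.1489  0.0909] [-0.2699  0.5176  0.1476] [311.289  188.1586]
```

View pics/i.png

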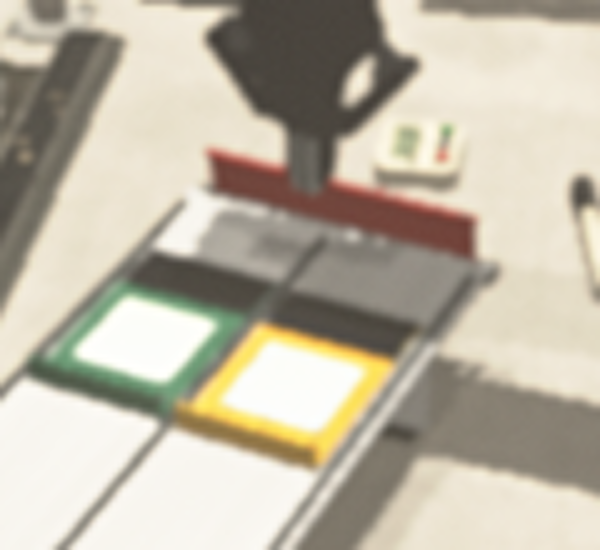

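The tip now shows in front of the flap, so it is on the ledge side. It sits about 10 px above the projected TCP, so the real height is about 3 cm more than reported. I'll keep going by the pictures.

>>> servo_tool(
  deltas=[
    [0, 0, 0, 0.005, 0],
    [0, 0, 0, 0.005, 0],
    [0, 0, 0, 0.005, 0],
    [0, 0, 0, 0, 0],
  ],
)

```text
t: 5.45
ee_pos: [0.489, -0.1488, 0.0754]
orientation: [[0.959, -0.285, -0.002], [-0.285, -0.959, 0.001], [-0.002, -0.0, -1.0]]
contact_force: [-0.4, -0.1, 0.3]
grip_width: -0.0004
```

```bash
python3 v.py pics/j.png
```

```text
5.5 [ 0.4893 -0.1488  0.0758] [0.4345 0.9327 0.8449] [311.3141 192.4082]
```

View pics/j.png

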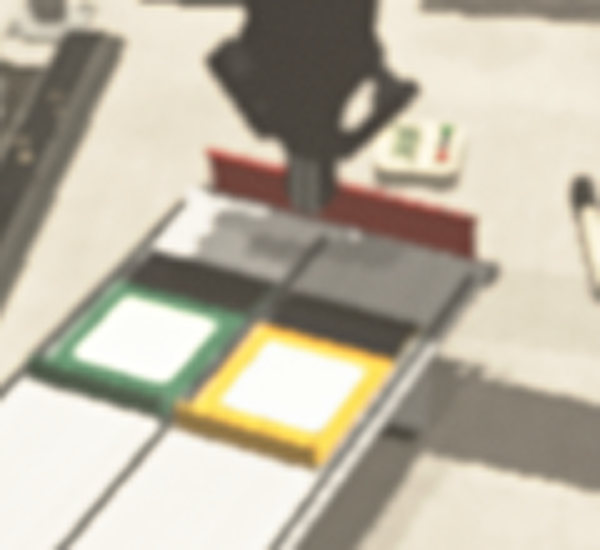

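No contact at a reported z of 0.076, below the ledge top, so the height bias is confirmed at about +35 mm. I'll go slightly lower and then push outward.

>>> servo_tool(
  deltas=[
    [0, 0, 0, 0.004, 0],
    [0, 0, 0, 0.004, 0],
    [0, 0, 0, 0, 0],
    [0, 0, 0.01, 0, 0],
    [0, 0, 0.01, 0, 0],
  ],
)

```text
t: 6.0
ee_pos: [0.4839, -0.169, 0.0685]
orientation: [[0.959, -0.285, 0.0], [-0.285, -0.959, -0.0], [0.0, 0.0, -1.0]]
contact_force: [1.2, 0.5, 0.3]
grip_width: -0.0
```

```bash
python3 v.py pics/k.png
```

```text
6.05 [ 0.4831 -0.1715  0.0685] [-1.246  -1.0907  0.6865] [314.536  190.3674]
```

View pics/k.png

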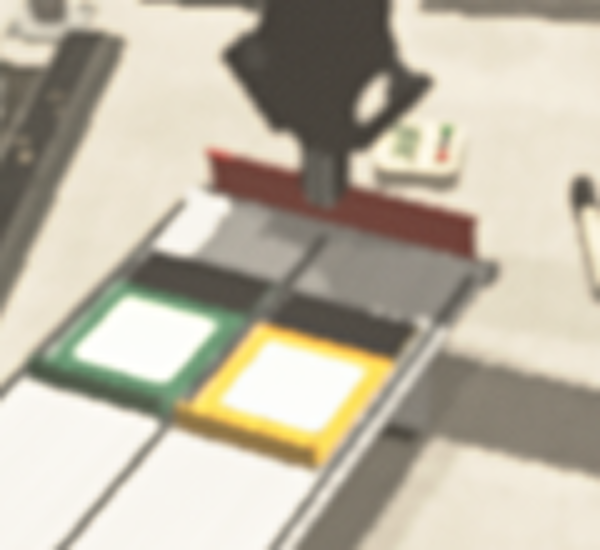

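>>> servo_tool(
  deltas=[
    [0, 0, 0.01, 0, 0],
    [0, 0, 0.01, 0, 0],
    [0, 0, 0.01, 0, 0],
    [0, 0, 0, 0, 0],
  ],
)

```text
t: 6.45
ee_pos: [0.4747, -0.1992, 0.0683]
orientation: [[0.958, -0.288, -0.0], [-0.288, -0.958, -0.001], [-0.0, 0.001, -1.0]]
contact_force: [-0.3, 0.1, -0.6]
grip_width: 0.0001
```

```bash
python3 v.py pics/l.png
```

```text
6.5 [ 0.4751 -0.198   0.0683] [-0.0327 -0.1553  0.3589] [318.453  185.8105]
```

View pics/l.png

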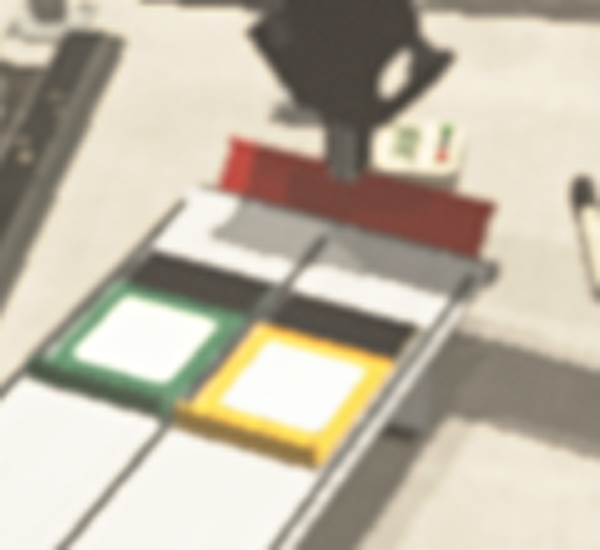

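The flap is tilting outward with the tip near its free edge. Continuing.

>>> servo_tool(
  deltas=[
    [0, 0, 0.01, 0, 0],
    [0, 0, 0.01, 0, 0],
    [0, 0, 0.01, 0, 0],
    [0, 0, 0, 0, 0],
    [0, 0, 0, 0, 0],
  ],
)

```text
t: 7.0
ee_pos: [0.4668, -0.2259, 0.0684]
orientation: [[0.958, -0.286, -0.0], [-0.286, -0.958, 0.0], [-0.0, -0.0, -1.0]]
contact_force: [-0.2, -0.4, -0.0]
grip_width: -0.0
```

```bash
python3 v.py pics/m.png
```

```text
7.05 [ 0.467  -0.2254  0.0684] [-0.6268  0.2693  0.5023] [322.3103 181.1657]
```

View pics/m.png

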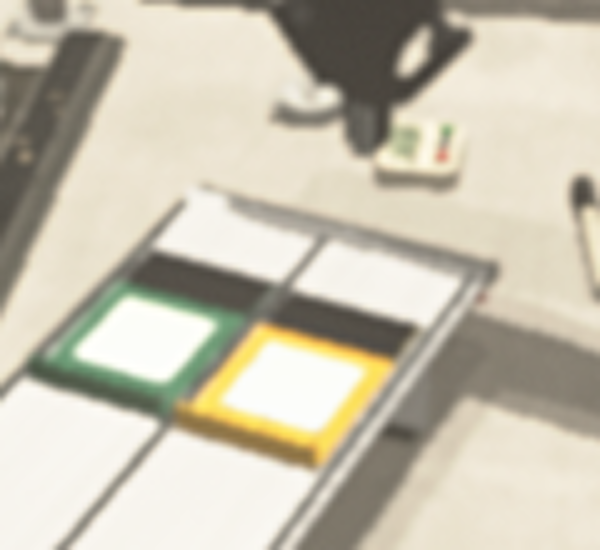

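The flap has fallen and hangs below the end (hidden, with a red trace at 482,295 in the crop). Now I'll raise and move back behind the yellow lip.

>>> servo_tool(
  deltas=[
    [0, 0, 0, -0.035, 0],
    [0, 0, 0, -0.035, 0],
    [0, -0.007, -0.042, 0, 0],
    [0, -0.007, -0.042, 0, 0],
    [0, -0.007, -0.042, 0, 0],
  ],
)

```text
t: 7.55
ee_pos: [0.4831, -0.097, 0.1389]
orientation: [[0.958, -0.285, 0.001], [-0.285, -0.958, -0.0], [0.001, -0.0, -1.0]]
contact_force: [0.4, 0.0, 1.1]
grip_width: -0.0002
```

>>> servo_tool(
  deltas=[
    [0, -0.007, -0.042, 0, 0],
    [0, -0.007, -0.042, 0, 0],
    [0, -0.007, -0.042, 0, 0],
    [0, -0.005, -0.042, 0, 0],
    [0, 0, 0, 0, 0],
  ],
)

```text
t: 8.05
ee_pos: [0.5056, 0.0779, 0.139]
orientation: [[0.962, -0.274, 0.001], [-0.274, -0.962, 0.004], [0.0, -0.004, -1.0]]
contact_force: [0.0, -0.0, -0.1]
grip_width: -0.0002
```

```bash
cat > v2.py <<'E'
from h import *
import sys
q=np.load("q.npy");c,sn=np.cos(q[2]),np.sin(q[2])
def inv(P):d=np.array(P[:2])-q[:2];return np.array([c*d[0]+sn*d[1],-sn*d[0]+c*d[1]])
im=robot.get_image("side");s=robot.state();print(s["t"],s["ee_pos"],"ledge",inv(s["ee_pos"]),s["contact_force"],proj(im,s["ee_pos"]))
cv2.imwrite(sys.argv[1],cv2.resize(im["pixels"][155:285,210:370],None,fx=4.5,fy=4.5,interpolation=cv2.INTER_CUBIC))
E
python3 v2.py pics/n.png
```

```text
8.1 [0.5055 0.0739 0.1387] ledge [-0.0479  0.0786] [0.5421 0.2471 0.2793] [290.6702 221.4686]
```

View pics/n.png

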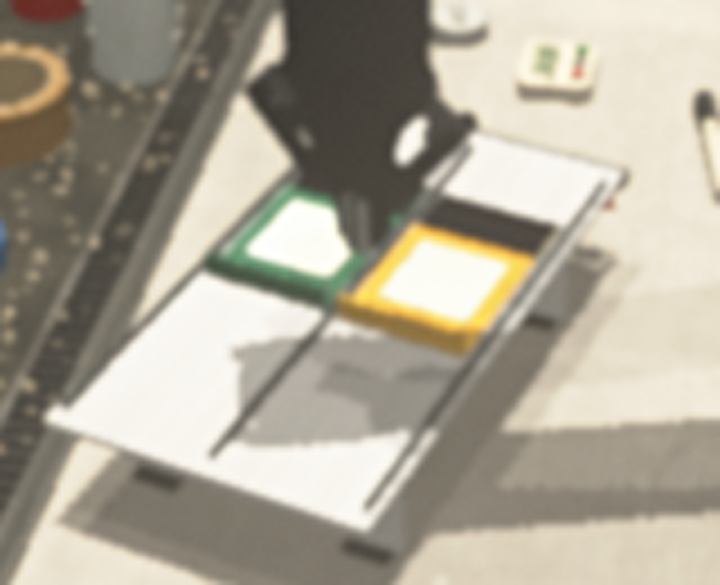

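The tip shows at (291,211) and the reported TCP projects to (291,221.5), the same offset as before, so it is consistently about 34 mm higher than reported. I'll descend in stages behind the lip.

>>> servo_tool(
  deltas=[
    [0, 0, 0, 0.02, 0],
    [0, 0, 0, 0.02, 0],
    [0, 0, 0, 0.02, 0],
    [0, 0, 0, 0, 0],
    [0, 0, 0, 0, 0],
  ],
)

```text
t: 8.6
ee_pos: [0.5056, 0.0687, 0.0785]
orientation: [[0.958, -0.286, -0.001], [-0.286, -0.958, -0.0], [-0.001, 0.0, -1.0]]
contact_force: [-1.1, 0.7, 0.1]
grip_width: -0.0001
```

```bash
python3 v2.py pics/o.png
```

```text
8.65 [0.5063 0.069  0.0792] ledge [-0.0457  0.0741] [ 0.3892 -0.5067  1.2469] [291.3817 238.5422]
```

View pics/o.png

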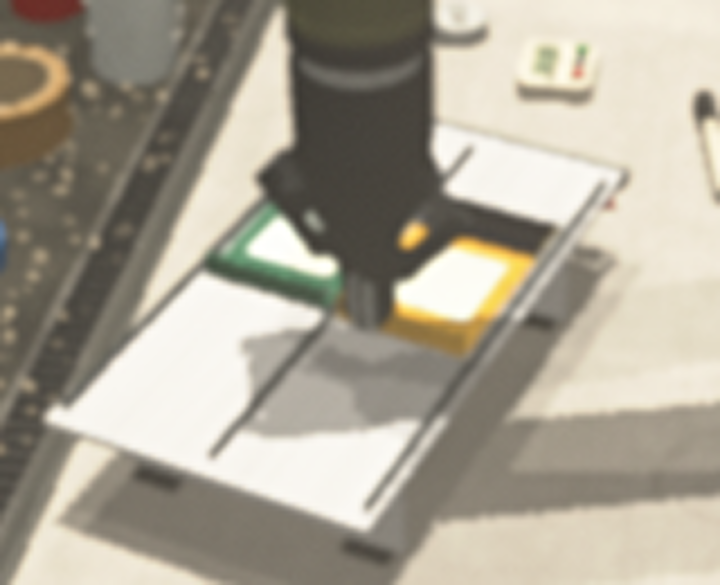

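>>> servo_tool(
  deltas=[
    [0, 0, 0, 0.008, 0],
    [0, 0, 0, 0.008, 0],
    [0, 0, 0, 0.006, 0],
    [0, 0, 0, 0, 0],
    [0, 0, 0, 0, 0],
  ],
)

```text
t: 9.15
ee_pos: [0.5055, 0.0696, 0.0562]
orientation: [[0.959, -0.285, -0.0], [-0.285, -0.959, -0.0], [-0.0, 0.0, -1.0]]
contact_force: [0.2, -0.4, -0.2]
grip_width: -0.0002
```

```bash
python3 v2.py pics/p.png
```

```text
9.2 [0.5058 0.0696 0.0564] ledge [-0.0463  0.0746] [ 0.1137 -0.5476  0.0041] [291.7634 245.4711]
```

View pics/p.png

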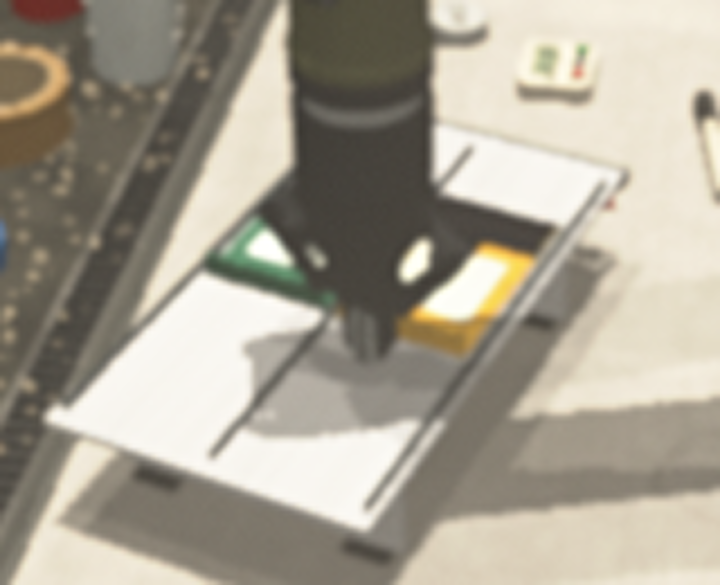

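>>> servo_tool(
  deltas=[
    [0, 0, 0, 0.004, 0],
    [0, 0, 0, 0.003, 0],
    [0, 0, 0, 0, 0],
  ],
)

```text
t: 9.5
ee_pos: [0.5053, 0.0694, 0.0489]
orientation: [[0.959, -0.285, -0.001], [-0.285, -0.959, -0.0], [-0.001, 0.0, -1.0]]
contact_force: [-0.1, -1.0, 1.1]
grip_width: 0.0001
```

```bash
python3 v2.py pics/q.png
```

```text
9.55 [0.5055 0.0695 0.0491] ledge [-0.0466  0.0743] [1.0865 0.4664 0.9347] [291.9774 247.5782]
```

View pics/q.png

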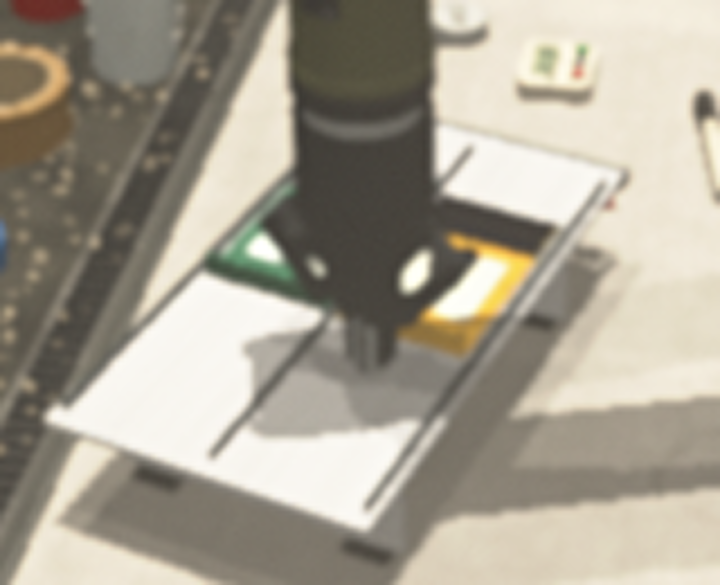

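The tip is about 5–10 mm above the ledge, below the lip top and behind it. Starting the push.

>>> servo_tool(
  deltas=[
    [0, 0, 0.009, 0, 0],
    [0, 0, 0.009, 0, 0],
    [0, 0, 0.009, 0, 0],
    [0, 0, 0.009, 0, 0],
    [0, 0, 0.009, 0, 0],
  ],
)

```text
t: 10.05
ee_pos: [0.4927, 0.0256, 0.0494]
orientation: [[0.958, -0.286, 0.0], [-0.286, -0.958, 0.0], [0.0, -0.0, -1.0]]
contact_force: [-0.1, 0.7, -0.6]
grip_width: 0.0002
```

```bash
cat >> v2.py <<'E'
for t in("yellow_plate_front","yellow_plate_lip","yellow_plate","green_plate"):
    for r in robot.spot_point(im,t)[:1]:print(t,inv(r["position"]),r["position"][2],r["confidence"])
E
python3 v2.py pics/r.png
```

```text
10.1 [0.4923 0.0238 0.0493] ledge [-0.0463  0.0268] [-0.199  -0.7454  0.5117] [300.1222 236.6924]
yellow_plate_front [-0.0439 -0.1211] 0.0812 0.88
yellow_plate_lip [-0.0463  0.0161] 0.0923 0.85
yellow_plate [-0.0496 -0.055 ] 0.0811 0.6
green_plate [ 0.0465 -0.0329] 0.0769 0.55
```

View pics/r.png

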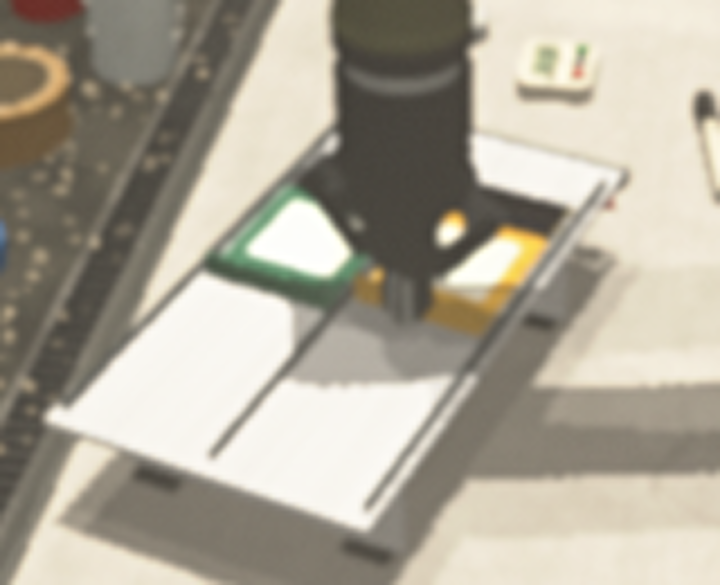

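The plate is moving: the front is now at ≈-0.121 and the TCP sits 11 mm behind the lip face, as expected.

>>> servo_tool(
  deltas=[
    [0, 0, 0.008, 0, 0],
    [0, 0, 0.008, 0, 0],
    [0, 0, 0.008, 0, 0],
    [0, 0, 0.008, 0, 0],
    [0, 0, 0.008, 0, 0],
  ],
)

```text
t: 10.8
ee_pos: [0.4815, -0.0125, 0.0496]
orientation: [[0.958, -0.285, 0.0], [-0.285, -0.958, 0.0], [0.0, -0.0, -1.0]]
contact_force: [0.6, 2.6, 1.8]
grip_width: 0.0
```

>>> servo_tool(
  deltas=[
    [0, 0, 0.008, 0, 0],
    [0, 0, 0.008, 0, 0],
    [0, 0, 0.008, 0, 0],
    [0, 0, 0.008, 0, 0],
    [0, 0, 0, 0, 0],
  ],
)

```text
t: 11.3
ee_pos: [0.4717, -0.0446, 0.0492]
orientation: [[0.958, -0.287, -0.001], [-0.287, -0.958, -0.001], [-0.001, 0.002, -1.0]]
contact_force: [0.3, 0.5, 0.3]
grip_width: -0.0003
```

```bash
python3 v2.py pics/s.png
```

```text
11.35 [ 0.4715 -0.0441  0.049 ] ledge [-0.047  -0.0442] [-0.1872 -0.2872 -0.3968] [311.7444 221.9026]
yellow_plate_front [-0.0462 -0.1951] 0.0776 0.8
yellow_plate_lip [-0.045  -0.0568] 0.095 0.68
yellow_plate [-0.0464 -0.1279] 0.0799 0.8
green_plate [ 0.0445 -0.0337] 0.0741 0.56
```

View pics/s.png

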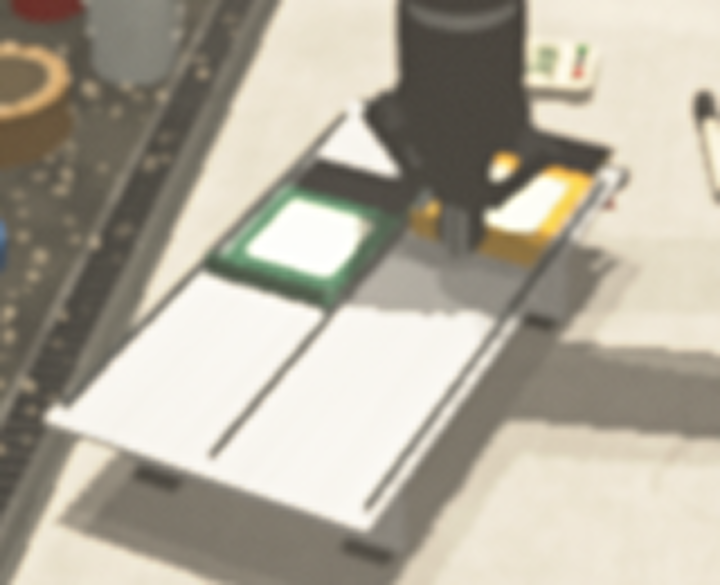

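>>> servo_tool(
  deltas=[
    [0, 0, 0.007, 0, 0],
    [0, 0, 0.007, 0, 0],
    [0, 0, 0.006, 0, 0],
    [0, 0, 0.005, 0, 0],
    [0, 0, 0, 0, 0],
  ],
)

```text
t: 12.05
ee_pos: [0.4649, -0.0678, 0.0494]
orientation: [[0.958, -0.287, -0.0], [-0.287, -0.958, -0.001], [-0.0, 0.001, -1.0]]
contact_force: [0.0, 0.0, -0.7]
grip_width: -0.0001
```

>>> servo_tool(
  deltas=[
    [0, 0, -0.01, 0, 0],
    [0, 0, -0.02, 0, 0],
    [0, 0, -0.01, 0, 0],
    [0, 0, 0, -0.04, 0],
    [0, 0, 0, -0.04, 0],
  ],
)

```text
t: 12.55
ee_pos: [0.4755, -0.0268, 0.1293]
orientation: [[0.959, -0.283, -0.003], [-0.283, -0.959, 0.001], [-0.003, -0.0, -1.0]]
contact_force: [1.6, -0.4, -0.4]
grip_width: -0.0001
```

>>> servo_tool(
  deltas=[
    [0, 0, -0.04, -0.02, 0],
    [0, 0, -0.045, 0, 0],
    [0, 0, -0.045, 0, 0],
    [0, 0, -0.045, 0, 0],
    [0, 0, 0, 0, 0],
  ],
)

```text
t: 13.05
ee_pos: [0.5263, 0.1483, 0.1499]
orientation: [[0.962, -0.275, 0.001], [-0.275, -0.962, 0.005], [-0.001, -0.005, -1.0]]
contact_force: [-0.2, 0.7, 0.1]
grip_width: -0.0003
```

```bash
python3 v2.py pics/t.png; python3 - <<'E'
from h import *
exec(open("v2.py").read().split("im=")[0].replace("import sys",""))
im=robot.get_image("top")
cv2.imwrite("pics/u.png",cv2.resize(im["pixels"][110:245,215:395],None,fx=4,fy=4,interpolation=cv2.INTER_CUBIC))
for t in("yellow_plate_front","yellow_plate_lip","yellow_plate","green_plate"):
    for r in robot.spot_point(im,t)[:1]:print(t,inv(r["position"]),r["position"][2],r["confidence"])
E
```

```text
13.1 [0.526  0.1443 0.1494] ledge [-0.048   0.1519] [ 1.2352 -0.8185  0.4663] [275.9568 235.5669]
yellow_plate_front [-0.0437 -0.2198] 0.078 0.92
yellow_plate_lip [-0.0473 -0.0795] 0.0917 0.93
yellow_plate [-0.049  -0.1534] 0.08 0.95
green_plate [ 0.0464 -0.034 ] 0.076 0.57
yellow_plate_front [-0.0482 -0.2238] 0.0846 0.95
yellow_plate_lip [-0.0481 -0.0819] 0.0889 0.86
yellow_plate [-0.0467 -0.149 ] 0.0839 0.68
green_plate [ 0.0449 -0.0322] 0.0823 0.76
```

View pics/t.png

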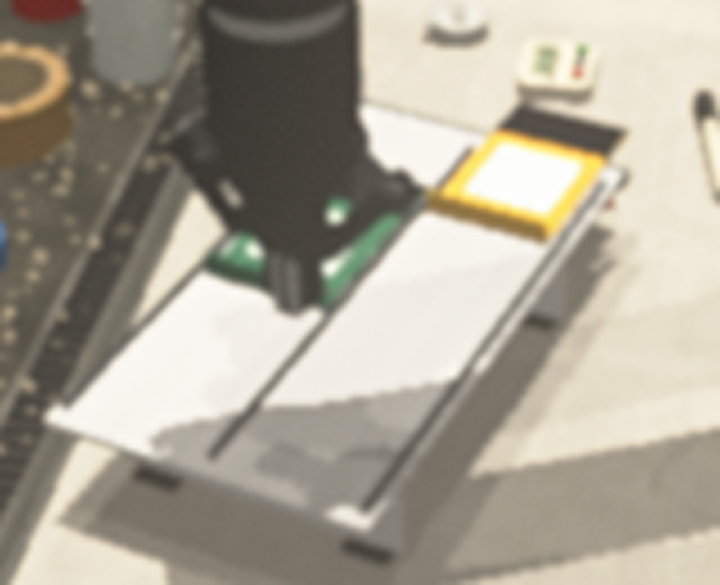

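View pics/u.png

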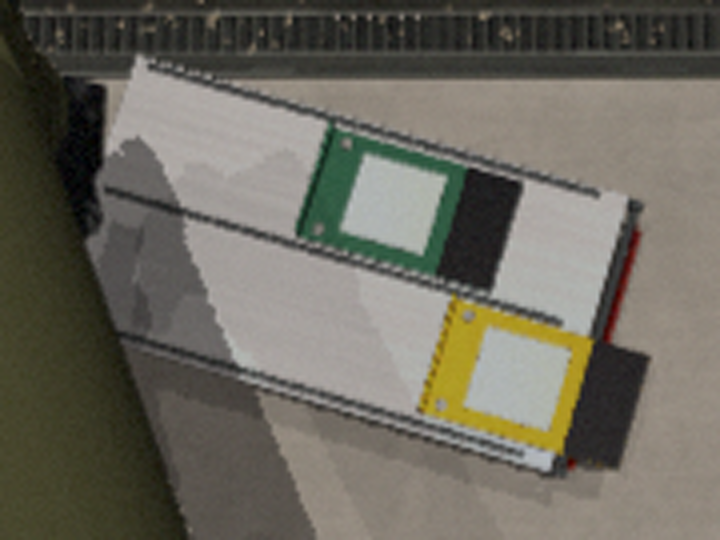

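Both views show the yellow plate flat with its front at ledge y ≈ -0.220 to -0.224, and the black band just past the end. The flap hangs down, the green plate's pixels are unchanged, and the arm is clear. Handing in.

```bash
python3 -c "
from plant import robot
print(robot.state()['qd'],robot.state()['contact_force']);print(robot.job_done())"
```

```text
[-4.66537799e-03  2.32151790e-03 -6.08629642e-03 -1.13107292e-03
 -2.74210298e-03 -1.67828046e-03  7.16818373e-05] [ 0.17123762  0.77935374 -0.08215425]
the job is handed in; nothing more can be done
None
```

The flap is down and the yellow plate lies flat with its front about 4 cm past the ledge end. I handed the job in at about 13 s of the 48 s allowed; it reported no verdict.

- **What I did:** With the shut fingertips I tipped the red flap outward until it fell. At that point the yellow front was still at ledge y ≈ -0.10 m. I then pushed the plate at its lip along the lane and moved the arm back and up, clear of everything.
- **Last checks:** The front edge reads -0.220 m in the side view and -0.224 m in the top view, so 40 to 44 mm of overhang. The green plate is where it was in the top view, the flap hangs down, and the measured contact force was only noise. The bystanders I could see had not moved; the marker, cap and others were not re-measured.
- **What disagreed:** The reported tool height was about 35 mm lower than the fingertip's position in the pictures. The arm met nothing at a reported height of 49 mm over the 80 mm ledge. I set the working heights from the side camera instead; the tool's reported horizontal position agreed with the contact points.

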